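# Fit the polishing wheel and its spacer collar on the splined hub

### The job

Slide the polishing wheel onto the bench polisher's splined hub, sleeve side up, turning it until the wide master spline finds its slot and the wheel drops fully home on the flange. Then slide the spacer collar on after it in the same way, until it sits fully home on the wheel. Let go, and leave the bottle, the tub and the tooth cast where they stand.

Things in the scene. Friction and masses are not known exactly. Their poses are not given: they have to be found in the camera images.
- polisher: The fixed bench polisher: a white drum 184 mm across and 76 mm high on a 200 mm square foot 22 mm high. Origin at the centre of its underside, z up, -x towards its front panel. On the drum stands a vertical steel splined hub, locked so that it does not turn.
- hub_seat (a point): Centre of the top of the hub's flange (64 mm across), 82 mm above the bench, on the hub's axis: where the wheel's underside must end. Axes as the polisher's. The hub's master spline points anywhere within 0.9 rad either side of this point's -x; the exact direction is not given and must be felt for, or seen from above.
- hub_top (a point): Centre of the top of the splines, 66 mm above hub_seat. The hub is a round core 25 mm across with four upright splines out to a radius of 18.5 mm, 90 degrees apart: three 6 mm wide, the master 14 mm wide. Above this point the core goes on alone as a pilot for 11 mm: 25 mm across for 6 mm, then tapering to 16 mm.
- wheel_center (a point): Centre, half-way up (23 mm over the underside), of the loose polishing wheel, lying flat, 0.35 kg: a grey disc 110 mm across, 12 mm thick, and on it an eight-sided aluminium sleeve 52 mm over its flats, its top 46 mm over the underside. Axes: z up along the bore, -x towards its master slot, which a dark line on the disc marks; -x starts within 0.8 rad of world -x.
- wheel_grip (a point): Where to grip the wheel, across two opposite flats of the sleeve (flats face x, y and the 45 degree directions): on the axis, 33 mm over the underside, 21 over the disc. The bore is 28 to 29 mm across between slots; three slots 10 mm wide and the master 19 mm wide, out to a radius of 20.5 mm. It goes down only with -x along the master spline, within 0.1 rad; else it rests on the splines' tops.
- collar_center (a point): Centre, half-way up, of the loose spacer collar: a plain eight-sided sleeve 52 mm over its flats, 40 mm high, 0.22 kg, upright. Bore, slots, flats and axes as the wheel's; a dark line on its rim marks the master slot; -x starts within 0.8 rad of world -x. Home, its underside lies on the wheel's sleeve, 46 mm over hub_seat.
- bottle: Bystander: amber bottle, 48 mm across, 90 mm high; origin at the centre of its base.
- tub: Bystander: white round tub, 70 mm across, 50 mm high; origin at the centre of its base.
- cast: Bystander: plaster tooth cast, 60 x 70 x 33 mm; origin at the centre of its base.
Not all that is in view belongs to the job. What is shaped like the part that bears collar_center but turquoise is not meant. Of the things that look like the part that bears wheel_center, the smaller one is meant.

How it is judged:
On the way:
1. the wheel is fully home on the hub's flange, sleeve up (horizontal distance between wheel_center and hub_seat below 0.005 m and z of wheel_center in the frame of hub_seat between 0.019 and 0.027 m and angle between wheel_center's own z axis and vertical below 0.08 rad), for 0.2 s.
At the end, for the whole second after the job is handed in: The wheel is fully home on the flange, sleeve up (wheel_center 23 mm above hub_seat, within 4 mm, and within 5 mm of the axis), and the collar is fully home on the wheel (collar_center 66 mm above hub_seat, within 4 mm, within 5 mm of the axis), both upright within 0.08 rad and released (all of step 1 and horizontal distance between collar_center and hub_seat below 0.005 m and z of collar_center in the frame of hub_seat between 0.062 and 0.07 m and angle between collar_center's own z axis and vertical below 0.08 rad); the robot touches nothing.
It fails at once if the bottle is moved more than 30 mm or knocked over (distance of bottle from where it was at the start of the episode above 0.03 m or angle between bottle's own z axis and vertical above 0.5 rad).
It fails at once if the tub is moved more than 30 mm or knocked over (distance of tub from where it was at the start of the episode above 0.03 m or angle between tub's own z axis and vertical above 0.5 rad).
It fails at once if the tooth cast is moved more than 30 mm or knocked over (distance of cast from where it was at the start of the episode above 0.03 m or angle between cast's own z axis and vertical above 0.5 rad).
It also fails if it takes over 72 s, if anything falls off the work surface, if the arm or the gripper's body presses on something with over 40 N, if the wrist force passes 120 N, or if a joint passes its speed limit or range.

### The arm

A 6-joint arm with a two-finger parallel gripper is mounted at the origin on the work surface. World frame = base frame: x ahead of the robot, y to its left, z up, the work surface at z = 0. Lengths are in m, angles in rad, forces in N, time in s.
With the tool pointing down it reaches from about 0.275 to 0.725 m from the base axis. Payload 15.9 kg.
Tool frame: the origin (TCP) lies midway between the tips of the shut fingers; the grasp point (between the pads) lies env.grip_depth behind it (env.grip_depth is the distance from the TCP to the grasp point, in m); z points along the fingers, y is the line along which they close (so a half turn about z gives the same grasp; the last joint's range is limited). The gripper opens to 85 mm and grips with 20 to 120 N. Pads are 22 mm wide; open, the fingers measure 114 mm over their backs; the gripper's body (76 mm by 85 mm) begins 54 mm behind the grasp point. The pads swing forward as they close: fully open they stand 13 mm farther back than shut.
Start: joints at [1.296, 0.213, -0.034, 1.323, 0, 1.571], TCP at [0.136, 0.481, 0.231] pointing down, gripper open.
Joint ranges: [-2.98, 2.98], [-0.74, 1.72], [-1.14, 1.35], [-2.1, 2.04], [-1.57, 1.44], [-3.14, 3.14]. Speed limits (rad/s): [1.89, 1.89, 2.39, 2.57, 3.14, 3.14].

### API

Orientations are given as a 3x3 rotation matrix whose columns are the frame's x, y, z axes.
In Python, from plant import env, get_image, camera_params, models gives the robot as it stands.
- The arm moves only by the tool step_arm, never from a script. Its argument "deltas" is a list of rows, each a list of 7 numbers: the closure in counts, from 0 (fully open) to 255 (shut), then the shift along the tool's x, y, z in mm, then the turn, a rotation vector about the tool's x, y, z in rad. In form: [[gripper, tx, ty, tz, wx, wy, wz], ...]. A call has 1 to 20 rows; each row is the pose to reach, as a shift and turn from the pose commanded when the call began, along the tool's axes at that moment; what a row does not reach only later rows make up. A row lasts 1/12 s, in which the tool goes at most 41.7 mm and 7.16 degrees, less where a joint would pass 70% of its speed; a pose out of reach is approached as far as the arm can. A call with a gripper value outside its range is refused whole. The fingers move at their own pace and stop on an object; "force" is the grip in N (left out, the last holds). Time passes only in rows, so rows that repeat a pose let the fingers close. It gives the time, the measured TCP pose, the force, the opening and the grip force at its end, in the units of the state.
- env.observe(): the state, without advancing time (a new reading comes with each control period).
- get_image(name): name is "scene" or "top" or "wrist"; returns the picture (420x560x3 uint8, red, green, blue); there is no depth.
- camera_params(name): a dict with "camera_matrix" (3x3 intrinsics, pixels), "distortion" ([k1, k2, p1, p2, k3] as OpenCV has them; the pictures are not rectified), "R" (3x3) and "t" (3): a world point X has camera coordinates R X + t; the wrist camera has in their place "mount" (4x4, takes a point from camera to tool coordinates, whose origin is the TCP and whose axes are the flange's). Camera axes: x right, y down, z forward; pixel columns grow to the right and rows downward; lengths in m; the calibration is good to about 2 mm. A picture is of the moment at which its call begins: read the wrist's pose just before it. camera_params takes no time and is no camera call.
- env.close_job(): hands the job in; it is judged then, once.
Trained networks look in the newest picture that a camera, given by its name, has taken for a name from the list of things; names that differ only in an ending like _2 or _b are one class to them, and where a whole thing is asked for, a point or a joint stands for the part that bears it (a point fixed in the world has none). Each returns a list of dicts, best first, with "confidence" (0 to 1); they miss things now and then, are a little off and sometimes report something else, mostly with a low value. They report only what shows in the picture. A call takes as long as a camera call. They do not tell look-alikes from the thing itself.
- models.recognise(camera, thing): "rect" ([centre column, centre row, width, height] in pixels, round what is visible of it).
- models.regions_of(camera, thing): "mask" (420x560 bool, what is visible of it) and "rect" ([centre column, centre row, width, height] in pixels, round what is visible of it).
The state is a dict: "clock": time; "joints": joint angles; "qd": joint speeds; "effort": joint torques, N m; "eef_pos": TCP position; "ee_rot": TCP orientation; "wrist_force": force on the tool from outside, world axes, zero at the start; "moment": the same for the moment, N m; "gripper_width": finger opening in m; "grip_force": force on a finger pad.
Only numpy, scipy, OpenCV 4.12 (cv2) and the standard library are available. Lean on these libraries where they do the work, as an engineer would, in place of code of your own. Each camera call takes 0.05 s, during which the arm holds its last target. There are 200 camera calls.

## Working session

There is one attempt and no reset: what is moved stays moved. The work goes in short steps, Python scripts to look and compute and a tool call to move; the robot and the scene stay as the last step left them, time stands still between calls to the robot, and variables do not carry over. Pictures are saved under pics/ and viewed, at most 10 in all, crops included, and the job is handed in when it is done.

Besides the shell and the picture viewer there is one more tool, called after "Call:" in YAML: its name, and indented under it one key for each argument. step_arm: Moves the arm, as the interface text tells. Its arguments: {"type":"object","properties":{"deltas":{"type":"array"},"force":{"type":"number"}},"required":["deltas"]}

```bash
ls; mkdir -p pics; cat > h.py <<'E'
import numpy as np, cv2
from plant import env,get_image,camera_params,models
def cam(name):
    p=camera_params(name);K=np.array(p["camera_matrix"]);D=np.array(p["distortion"])
    if "R" in p: return K,D,np.array(p["R"]),np.array(p["t"])
    s=env.observe();M=np.array(p["mount"]);T=np.eye(4);T[:3,:3]=s["ee_rot"];T[:3,3]=s["eef_pos"]
    W=np.linalg.inv(T@M);return K,D,W[:3,:3],W[:3,3]
def ray(c,px,z):
    K,D,R,t=c;u=cv2.undistortPoints(np.array(px,float).reshape(-1,1,2),K,D)[:,0]
    d=np.c_[u,np.ones(len(u))]@R;o=-R.T@t
    return o+d*((z-o[2])/d[:,2])[:,None]
def proj(c,X):
    K,D,R,t=c;return cv2.projectPoints(np.array(X,float).reshape(-1,3),cv2.Rodrigues(R)[0],t,K,D)[0][:,0]
def save(im,n): cv2.imwrite("pics/"+n+".png",im[:,:,::-1])
E
python3 - <<'E'
from h import *
s=env.observe();print(s['clock'],s['eef_pos'],s['ee_rot'],env.grip_depth)
for n in("top","scene"):
    im=get_image(n);save(im,n+"0")
    c=cam(n);print(n,-c[2].T@c[3])
    for th,z in(("polisher",.05),("wheel_center",.012),("collar_center",.04),("bottle",.09),("tub",.05),("cast",.03)):
        for r in models.recognise(n,th):
            print(th,round(r["confidence"],2),np.round(r["rect"]),ray(c,[r["rect"][:2]],z)[0].round(3))
E
cd pics; python3 -c "
import cv2
a=cv2.imread('top0.png');cv2.imwrite('top0b.png',cv2.resize(a,(800,600)))"
```

```text
pics
0.0 [0.13558067 0.48088185 0.23080582] [[-9.62476718e-01  2.71364081e-01 -3.19682109e-04]
 [ 2.71364270e-01  9.62476040e-01 -1.14301749e-03]
 [-2.48752159e-06 -1.18687803e-03 -9.99999296e-01]] 0.0187
top [ 0.37934238 -0.01110551  1.32397458]
polisher 0.78 [271. 213.  95.  85.] [ 0.535 -0.042  0.05 ]
polisher 0.47 [150. 248.  44.  38.] [0.435 0.259 0.05 ]
wheel_center 0.7 [152. 248.  43.  45.] [0.437 0.261 0.012]
wheel_center 0.69 [137. 312.  56.  58.] [0.274 0.293 0.012]
collar_center 0.88 [387. 210.  20.  22.] [ 0.555 -0.342  0.04 ]
collar_center 0.51 [364. 232.  22.  19.] [ 0.495 -0.281  0.04 ]
bottle 0.78 [162. 146.  21.  25.] [0.689 0.235 0.09 ]
bottle 0.31 [267. 213.  89.  81.] [ 0.529 -0.033  0.09 ]
tub 0.61 [281. 127.  31.  27.] [ 0.759 -0.062  0.05 ]
cast 0.94 [356. 164.  30.  28.] [ 0.674 -0.263  0.03 ]
scene [0.9460255  0.69239961 0.88489095]
polisher 0.66 [265. 243. 117.  92.] [0.57  0.011 0.05 ]
wheel_center 0.65 [451. 290.  75.  59.] [0.291 0.309 0.012]
wheel_center 0.59 [382. 314.  51.  50.] [0.454 0.279 0.012]
wheel_center 0.5 [232. 173.  24.  22.] [ 0.495 -0.292  0.012]
collar_center 0.66 [232. 171.  21.  26.] [ 0.506 -0.268  0.04 ]
collar_center 0.63 [201. 166.  20.  25.] [ 0.567 -0.333  0.04 ]
bottle 0.66 [267. 363.  32.  45.] [0.73  0.288 0.09 ]
tub 0.61 [171. 268.  28.  38.] [ 0.778 -0.035  0.05 ]
tub 0.25 [263. 242. 116.  92.] [0.573 0.005 0.05 ]
cast 0.83 [174. 203.  35.  27.] [ 0.683 -0.243  0.03 ]
cast 0.24 [171. 268.  35.  36.] [ 0.774 -0.052  0.03 ]
```

View pics/top0b.png

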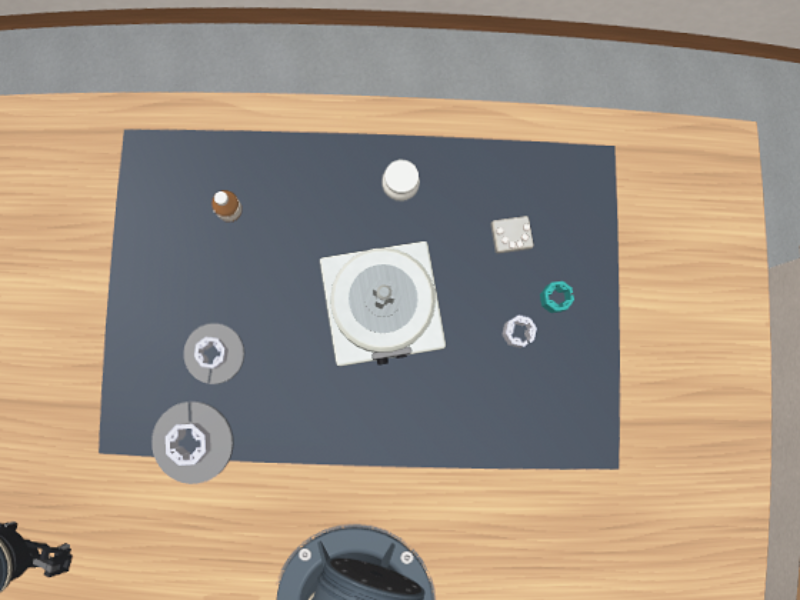

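View pics/scene0.png

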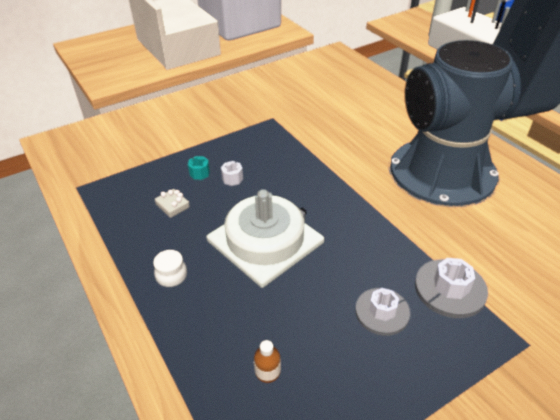

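The top view shows the small wheel at about (210,352), with its dark line pointing down (-x). The light collar is at (520,331) and the hub at (383,295). The bigger wheel at (186,443) and the turquoise collar at (559,296) are decoys. The scene view agrees.

```bash
python3 - <<'E'
from h import *
p=camera_params("wrist");print(np.round(p["mount"],3),np.round(p["camera_matrix"],0))
c=cam("top")
# sleeve/hub tops by picked pixels
for n,px,z in(("hubtip",[383,290],.159),("wheel top",[209.5,352],.046),("collar top",[520.5,330.5],.04)):
    print(n,ray(c,[np.array(px)*.7],z))
im=get_image("top")
for th in("polisher",):
    for r in models.regions_of("top",th)[:1]:
        m=r["mask"];print(r["rect"])
print(proj(c,[[.535,-.04,.082],[.535,-.04,.159],[.437,.261,.012]]))
save(cv2.resize(im[170:270,220:340],None,fx=6,fy=6,interpolation=cv2.INTER_CUBIC),"hubtop")
E
```

```text
[[ 0.    -0.946 -0.323  0.083]
 [ 1.    -0.     0.001 -0.001]
 [-0.001 -0.323  0.946 -0.142]
 [ 0.     0.     0.     1.   ]] [[327.   0. 278.]
 [  0. 327. 201.]
 [  0.   0.   1.]]
hubtip [[ 0.54487873 -0.03219012  0.159     ]]
wheel top [[0.44056626 0.26822033 0.046     ]]
collar top [[ 0.49690276 -0.28218978  0.04      ]]
[268.2, 211.9, 94.1, 87.8]
[[270.45922925 211.48335252]
 [271.35892658 207.35422656]
 [152.11351784 248.62729641]]
```

View pics/hubtop.png

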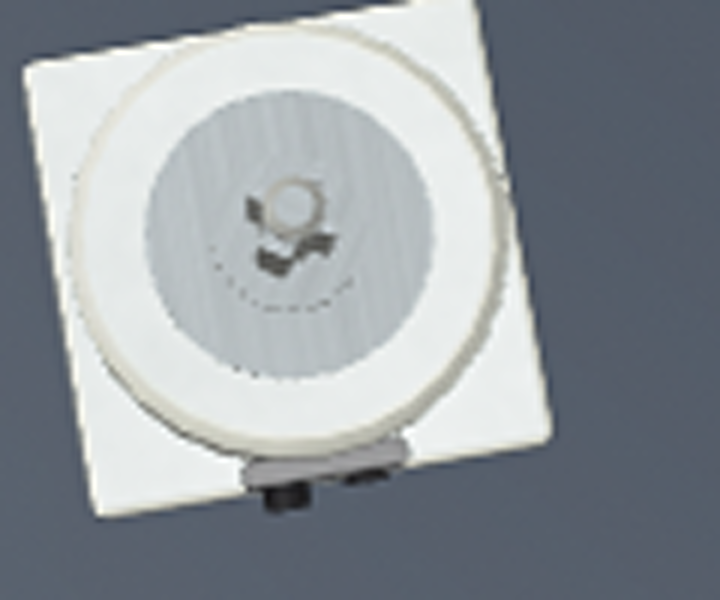

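The crop shows the hub's tip at about (292,208). The spline side faces are dark, with a wide one towards (275,262), so the master spline probably points roughly that way. I'll check from close by. Next I move over the wheel.

Call:
step_arm:
  deltas:
    - [0, -350, -122, 0, 0, 0, -0.274]
    - [0, -350, -122, 0, 0, 0, -0.274]
    - [0, -350, -122, 0, 0, 0, -0.274]
    - [0, -350, -122, 0, 0, 0, -0.274]
    - [0, -350, -122, 0, 0, 0, -0.274]
    - [0, -350, -122, 0, 0, 0, -0.274]
    - [0, -350, -122, 0, 0, 0, -0.274]
    - [0, -350, -122, 0, 0, 0, -0.274]
    - [0, -350, -122, 0, 0, 0, -0.274]
    - [0, -350, -122, 0, 0, 0, -0.274]
    - [0, -350, -122, 0, 0, 0, -0.274]
    - [0, -350, -122, 0, 0, 0, -0.274]
    - [0, -350, -122, 0, 0, 0, -0.274]
    - [0, -350, -122, 0, 0, 0, -0.274]

```text
clock: 1.97
eef_pos: [0.4386, 0.2696, 0.2315]
ee_rot: [[-1.0, -0.001, 0.0], [-0.001, 1.0, 0.0], [-0.0, 0.0, -1.0]]
wrist_force: [-0.1, -0.6, 0.4]
gripper_width: 0.0852
grip_force: 0.0
```

```bash
python3 - <<'E'
from h import *
s=env.observe();print(s['clock'],s['eef_pos'],np.round(s['ee_rot'],3),np.abs(s['qd']).max())
c=cam("wrist");im=get_image("wrist");save(im,"w1")
for th in("wheel_center",):
    for r in models.regions_of("wrist",th):
        print(r["confidence"],r["rect"],ray(c,[r["rect"][:2]],.03)[0])
E
```

```text
1.9667 [0.43858292 0.26964201 0.23145172] [[-1.    -0.001  0.   ]
 [-0.001  1.     0.   ]
 [-0.     0.    -1.   ]] 0.002658605524440244
0.95 [312.2, 43.5, 155.2, 86.9] [0.31370632 0.30136115 0.03      ]
0.55 [276.2, 167.2, 92.6, 98.2] [0.43459977 0.26684611 0.03      ]
```

View pics/w1.png

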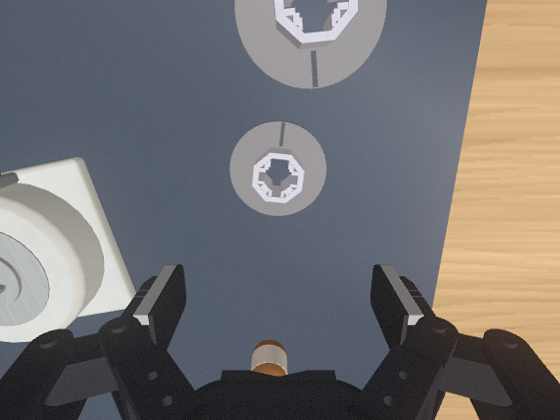

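The picture shows the small wheel's disc at about (278,168), its sleeve top at (278,177), and its dark line running from (281,146) to (283,123). I'll fit the disc and the line angle.

```bash
cat >> h.py <<'E'
from scipy.optimize import least_squares
def wheelfit(c,im,mask,z=.012,R=.055):
    k=max(cv2.findContours(mask.astype(np.uint8),0,1)[0],key=len)[:,0].astype(float)
    P=ray(c,k,z)[:,:2]
    f=lambda q:np.hypot(*(P-q[:2]).T)-q[2]
    q=least_squares(f,[*P.mean(0),R],loss="soft_l1",f_scale=.001).x
    g=cv2.cvtColor(im,cv2.COLOR_RGB2GRAY).astype(np.float32)
    th=np.radians(np.arange(90,270,.5));rr=np.linspace(.035,.052,12)
    X=np.array([[q[0]+r*np.cos(t),q[1]+r*np.sin(t),z] for t in th for r in rr])
    p=proj(c,X).astype(np.float32)
    v=cv2.remap(g,p[:,0].reshape(1,-1),p[:,1].reshape(1,-1),1).reshape(len(th),-1).mean(1)
    w=np.clip(np.median(v)-v-15,0,None);i=np.argmax(v);j=np.argmin(v)
    sel=abs(th-th[j])<.15;return q,np.sum(th*w*sel)/max(np.sum(w*sel),1e-9),v.min(),np.median(v)
E
python3 - <<'E'
from h import *
c=cam("wrist");im=get_image("wrist")
for r in models.regions_of("wrist","wheel_center"):
    if abs(r["rect"][1]-167)<20:
        q,a,lo,md=wheelfit(c,im,r["mask"]);print(q,np.degrees(a),lo,md)
# sleeve-top check
print(ray(c,[[278,177]],.046), ray(c,[[283,123],[281,146]],.012))
E
```

```text
[0.44179971 0.26770571 0.05460983] 172.8516804424676 102.944176 154.55623
[[0.44143335 0.26868957 0.046     ]] [[0.3901069  0.27410251 0.012     ]
 [0.415003   0.27203846 0.012     ]]
```

Call:
step_arm:
  deltas:
    - [0, -3, -2, 40, 0, 0, 0.126]
    - [0, -3, -2, 80, 0, 0, 0.126]
    - [0, -3, -2, 120, 0, 0, 0.126]
    - [0, -3, -2, 150, 0, 0, 0.126]
    - [0, -3, -2, 175, 0, 0, 0.126]
    - [0, -3, -2, 195, 0, 0, 0.126]
    - [0, -3, -2, 207, 0, 0, 0.126]
    - [0, -3, -2, 214, 0, 0, 0.126]
    - [0, -3, -2, 214, 0, 0, 0.126]
    - [0, -3, -2, 214, 0, 0, 0.126]
    - [255, -3, -2, 214, 0, 0, 0.126]
    - [255, -3, -2, 214, 0, 0, 0.126]
    - [255, -3, -2, 214, 0, 0, 0.126]
    - [255, -3, -2, 214, 0, 0, 0.126]
    - [255, -3, -2, 214, 0, 0, 0.126]
    - [255, -3, -2, 214, 0, 0, 0.126]
  force: 60

```text
clock: 3.5
eef_pos: [0.4436, 0.2676, 0.0186]
ee_rot: [[-0.992, 0.126, 0.003], [0.126, 0.992, 0.002], [-0.002, 0.002, -1.0]]
wrist_force: [1.8, 1.5, 7.9]
gripper_width: 0.051
grip_force: 61.0
```

Call:
step_arm:
  deltas:
    - [255, 0, 0, -15, 0, 0, 0]
    - [255, 0, 0, -50, 0, 0, 0]
    - [255, 0, 0, -90, 0, 0, 0]
    - [255, 0, 0, -130, 0, 0, 0]
    - [255, -20, -30, -170, 0, 0, 0]
    - [255, -40, -60, -210, 0, 0, 0]
    - [255, -60, -85, -230, 0, 0, 0]
    - [255, -85, -115, -230, 0, 0, 0]
    - [255, -107, -145, -230, 0, 0, 0]
    - [255, -130, -175, -230, 0, 0, 0]
    - [255, -155, -205, -230, 0, 0, 0]
    - [255, -180, -235, -230, 0, 0, 0]
    - [255, -200, -260, -230, 0, 0, 0]
    - [255, -212, -275, -230, 0, 0, 0]
    - [255, -212, -275, -230, 0, 0, 0]
    - [255, -212, -275, -230, 0, 0, 0]
    - [255, -212, -275, -230, 0, 0, 0]

```text
clock: 4.92
eef_pos: [0.6176, -0.0324, 0.2473]
ee_rot: [[-0.992, 0.126, -0.0], [0.126, 0.992, 0.0], [0.0, 0.0, -1.0]]
wrist_force: [-0.2, 0.1, -2.9]
gripper_width: 0.0513
grip_force: 64.9
```

```bash
python3 - <<'E'
from h import *
s=env.observe();print(s['clock'],s['eef_pos'],np.round(s['ee_rot'],3),np.abs(s['qd']).max(),s['wrist_force'],s['gripper_width'])
c=cam("wrist");im=get_image("wrist");save(im,"w2")
print(proj(c,[[.545,-.032,.159],[.545,-.032,.148],[.545,-.032,.082]]))
E
```

```text
4.9167 [ 0.61764737 -0.03244057  0.24730356] [[-0.992  0.126 -0.   ]
 [ 0.126  0.992  0.   ]
 [ 0.     0.    -1.   ]] 0.01698193356024416 [-0.22178148  0.0854721  -2.86913845] 0.051323228424869936
[[266.68526759 106.48305268]
 [267.16519747 105.71329823]
 [269.3314695  102.2390871 ]]
```

View pics/w2.png

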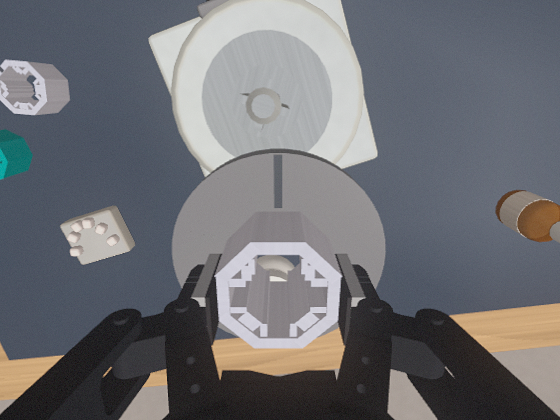

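The picture shows the hub's pilot at about (264,105) and the held wheel's sleeve top at about (278,295). I'll enlarge the hub with the contrast stretched.

```bash
python3 - <<'E'
import cv2,numpy as np
a=cv2.imread("pics/w2.png")[50:155,195:335]
g=cv2.resize(a,None,fx=5.6,fy=5.6,interpolation=cv2.INTER_CUBIC)
g=cv2.createCLAHE(4,(4,4)).apply(cv2.cvtColor(g,cv2.COLOR_BGR2GRAY))
cv2.imwrite("pics/w2c.png",g)
E
```

```text
(no output)
```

View pics/w2c.png

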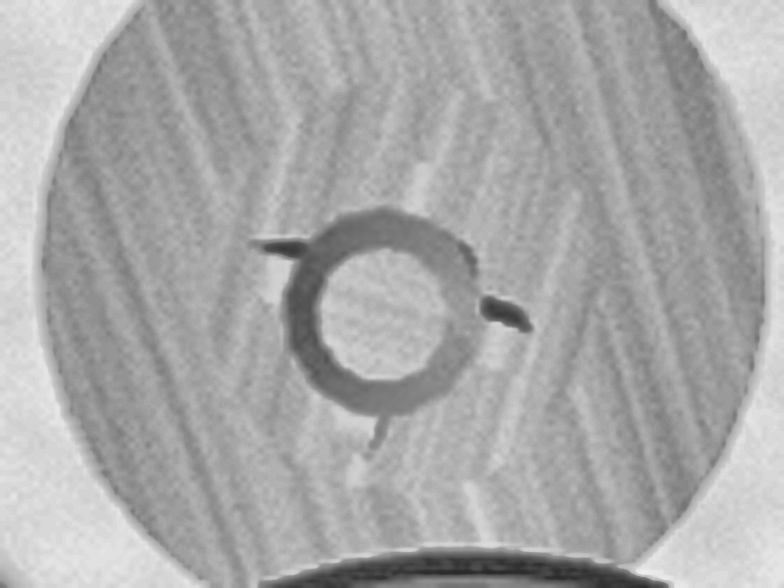

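The crop shows the pilot at about (385,312). There are three dark, narrow spline sides: left (280,246), right (505,312) and bottom (377,432). All three fit 6 mm splines, so the master points up and somewhat right. I'll work it out metrically, and also find where the wheel sits in the grip.

```bash
python3 - <<'E'
from h import *
s=env.observe();c=cam("wrist");R=np.array(s['ee_rot']);p0=np.array(s['eef_pos'])
un=lambda P:[[195+x/5.6,50+y/5.6] for x,y in P]
print("tip",ray(c,un([[383,314]]),.159),"ring",ray(c,un([[385,311]]),.154))
ctr=ray(c,un([[385,311]]),.154)[0]
th=np.radians(np.arange(0,360,15))
F=un([[270,250],[290,256],[490,315],[515,328],[380,422],[370,448]])
P=(ray(c,F,.148)-ctr)@R   # tool axes
print((P*1e3).round(1))
k=[-1,-1,1,1,0,0]
def res(q):
    a=q[0];o=[]
    for (x,y,_),kk in zip(P,k):
        # spline dirs: master m=(cos a,sin a); n=(-sin a,cos a)
        u=x*np.cos(a)+y*np.sin(a);v=-x*np.sin(a)+y*np.cos(a)
        o.append((u if kk else v)-.003)
    return np.array(o)
r=least_squares(res,[.28]);print("a",r.x,r.fun*1e3)
# wheel in grip; tool-frame rays
ct=(c[0],c[1],c[2]@R,c[3]+c[2]@p0)
for z in(-.0274,-.024):
    e=ray(ct,[[278,242],[278,347],[217,297],[341,297]],z)*1e3;print(e.round(1))
print("line",(ray(ct,[[278,155],[278,208]],.0066)*1e3).round(1))
print("disc edge",(ray(ct,[[172,248],[385,248],[279,150]],.0066)*1e3).round(1))
E
```

```text
tip [[ 0.54439683 -0.03388082  0.159     ]] ring [[ 0.54428078 -0.03381944  0.154     ]]
[[  7.1 -14.6   6. ]
 [  6.4 -12.1   6. ]
 [ -0.8  13.1   6. ]
 [ -2.4  16.3   6. ]
 [-14.1  -1.1   6. ]
 [-17.4  -2.4   6. ]]
a [0.29405569] [-0.4210576  -0.38897171  0.06276497 -0.53809356  0.0543032  -0.27493906]
[[ 27.2  -1.3 -27.4]
 [-23.7  -1.3 -27.4]
 [  2.1 -26.4 -27.4]
 [  2.1  24.7 -27.4]]
[[ 25.5  -1.3 -24. ]
 [-26.9  -1.3 -24. ]
 [ -0.3 -27.2 -24. ]
 [ -0.3  25.5 -24. ]]
line [[54.6 -1.2  6.6]
 [28.7 -1.2  6.6]]
disc edge [[  7.2 -54.8   6.6]
 [  7.1  53.    6.6]
 [ 56.9  -0.8   6.6]]
```

Call:
step_arm:
  deltas:
    - [255, 30, -4, 0, 0, 0, 0.12]
    - [255, 60, -8, 0, 0, 0, 0.24]
    - [255, 72.5, -9, 0, 0, 0, 0.294]
    - [255, 72.5, -9, 15, 0, 0, 0.294]
    - [255, 72.5, -9, 30, 0, 0, 0.294]
    - [255, 72.5, -9, 45, 0, 0, 0.294]
    - [255, 72.5, -9, 56, 0, 0, 0.294]
    - [255, 72.5, -9, 62, 0, 0, 0.294]
    - [255, 72.5, -9, 62, 0, 0, 0.294]
    - [255, 72.5, -9, 62, 0, 0, 0.294]

```text
clock: 5.8
eef_pos: [0.5447, -0.032, 0.1858]
ee_rot: [[-0.913, 0.408, 0.0], [0.408, 0.913, 0.0], [-0.0, 0.0, -1.0]]
wrist_force: [-0.4, -1.2, -2.9]
gripper_width: 0.0506
grip_force: 64.9
```

Call:
step_arm:
  deltas:
    - [255, 0, 0, 3, 0, 0, 0]
    - [255, 0, 0, 6, 0, 0, 0]
    - [255, 0, 0, 9, 0, 0, 0]
    - [255, 0, 0, 12, 0, 0, 0]
    - [255, 0, 0, 12, 0, 0, 0]

```text
clock: 6.22
eef_pos: [0.5447, -0.0325, 0.1727]
ee_rot: [[-0.913, 0.409, -0.001], [0.409, 0.913, 0.0], [0.001, -0.0, -1.0]]
wrist_force: [-0.8, -0.3, -4.3]
gripper_width: 0.0509
grip_force: 64.9
```

Call:
step_arm:
  deltas:
    - [255, 0, 0, 3, 0, 0, 0]
    - [255, 0, 0, 6, 0, 0, 0]
    - [255, 0, 0, 9, 0, 0, 0]
    - [255, 0, 0, 12, 0, 0, 0]
    - [255, 0, 0, 12, 0, 0, 0]

```text
clock: 6.63
eef_pos: [0.5446, -0.0325, 0.1606]
ee_rot: [[-0.913, 0.409, -0.001], [0.409, 0.913, 0.0], [0.001, -0.0, -1.0]]
wrist_force: [-0.0, -0.0, -3.6]
gripper_width: 0.0509
grip_force: 64.9
```

It's below the spline tops with no contact, so the splines have engaged. I carry on down.

Call:
step_arm:
  deltas:
    - [255, 0, 0, 5, 0, 0, 0]
    - [255, 0, 0, 10, 0, 0, 0]
    - [255, 0, 0, 15, 0, 0, 0]
    - [255, 0, 0, 20, 0, 0, 0]
    - [255, 0, 0, 25, 0, 0, 0]
    - [255, 0, 0, 30, 0, 0, 0]
    - [255, 0, 0, 35, 0, 0, 0]
    - [255, 0, 0, 40, 0, 0, 0]
    - [255, 0, 0, 45, 0, 0, 0]
    - [255, 0, 0, 49, 0, 0, 0]
    - [255, 0, 0, 49, 0, 0, 0]

```text
clock: 7.55
eef_pos: [0.5445, -0.0325, 0.1114]
ee_rot: [[-0.913, 0.408, -0.001], [0.408, 0.913, 0.0], [0.001, -0.0, -1.0]]
wrist_force: [0.3, -0.4, -4.2]
gripper_width: 0.0508
grip_force: 64.9
```

Call:
step_arm:
  deltas:
    - [255, 0, 0, 2, 0, 0, 0]
    - [255, 0, 0, 4, 0, 0, 0]
    - [255, 0, 0, 6, 0, 0, 0]
    - [255, 0, 0, 8, 0, 0, 0]
    - [255, 0, 0, 8, 0, 0, 0]

```text
clock: 7.97
eef_pos: [0.5447, -0.0325, 0.1039]
ee_rot: [[-0.913, 0.408, -0.0], [0.408, 0.913, 0.0], [0.0, -0.0, -1.0]]
wrist_force: [0.7, -0.9, -3.4]
gripper_width: 0.0511
grip_force: 64.9
```

Call:
step_arm:
  deltas:
    - [255, 0, 0, 1, 0, 0, 0]
    - [255, 0, 0, 2, 0, 0, 0]
    - [0, 0, 0, 2, 0, 0, 0]
    - [0, 0, 0, 2, 0, 0, 0]
    - [0, 0, 0, 2, 0, 0, 0]
    - [0, 0, 0, 2, 0, 0, 0]
    - [0, 0, 0, -20, 0, 0, 0]
    - [0, 0, 0, -55, 0, 0, 0]
    - [0, 0, 0, -95, 0, 0, 0]
    - [0, 0, 0, -135, 0, 0, 0]
    - [0, 0, 0, -148, 0, 0, 0]
    - [0, 0, 0, -148, 0, 0, 0]
    - [0, 0, 0, -148, 0, 0, 0]

```text
clock: 9.05
eef_pos: [0.5454, -0.0326, 0.2529]
ee_rot: [[-0.913, 0.409, 0.002], [0.409, 0.913, -0.0], [-0.002, 0.001, -1.0]]
wrist_force: [0.6, 0.5, 0.1]
gripper_width: 0.0853
grip_force: 0.0
```

```bash
python3 - <<'E'
from h import *
s=env.observe();print(s['clock'],s['eef_pos'],np.round(s['ee_rot'],3),np.abs(s['qd']).max(),s['wrist_force'])
c=cam("wrist");im=get_image("wrist");save(im,"w3")
o=np.array([.5445,-.0323,0])
print(proj(c,o+[[0,0,.128],[0,0,.094],[0,0,.159]]))
for th in("wheel_center","collar_center"):
    for r in models.recognise("wrist",th): print(th,r)
E
```

```text
9.05 [ 0.54539097 -0.03257632  0.2529111 ] [[-0.913  0.409  0.002]
 [ 0.409  0.913 -0.   ]
 [-0.002  0.001 -1.   ]] 0.04848649165738312 [0.58171495 0.45724394 0.11775324]
[[278.8743252  190.27177555]
 [278.69994769 179.7608582 ]
 [279.07247913 202.21788007]]
wheel_center {'rect': [276.7, 176.8, 114.4, 114.7], 'confidence': 0.88}
collar_center {'rect': [60.1, 274.6, 59.2, 50.2], 'confidence': 0.57}
```

View pics/w3.png

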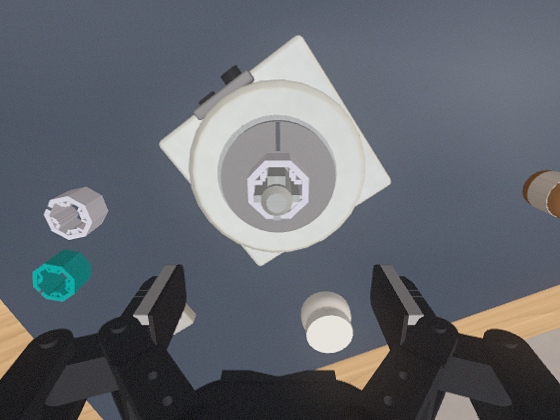

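The wheel is home: its disc is concentric on the drum at about (277,177), with the sleeve round the hub at (277,188) and the line pointing up. The light collar shows at (75,213) and the turquoise one at (60,275). Next I go over the collar.

Call:
step_arm:
  deltas:
    - [0, -10, -40, 0, 0, 0, -0.1]
    - [0, -19, -80, 10, 0, 0, -0.2]
    - [0, -28, -120, 20, 0, 0, -0.3]
    - [0, -37, -160, 30, 0, 0, -0.42]
    - [0, -46, -200, 40, 0, 0, -0.42]
    - [0, -54, -230, 40, 0, 0, -0.42]
    - [0, -58, -247, 40, 0, 0, -0.42]
    - [0, -58, -247, 40, 0, 0, -0.42]
    - [0, -58, -247, 40, 0, 0, -0.42]
    - [0, -58, -247, 40, 0, 0, -0.42]

```text
clock: 10.03
eef_pos: [0.4967, -0.2811, 0.2116]
ee_rot: [[-1.0, 0.001, -0.001], [0.001, 1.0, 0.001], [0.001, 0.001, -1.0]]
wrist_force: [0.0, 0.3, -0.1]
gripper_width: 0.0856
grip_force: 0.0
```

```bash
python3 - <<'E'
from h import *
s=env.observe();print(s['clock'],s['eef_pos'],np.round(s['ee_rot'],3),np.abs(s['qd']).max(),s['wrist_force'])
c=cam("wrist");im=get_image("wrist");save(im,"w4")
for r in models.recognise("wrist","collar_center"): print(r,ray(c,[r["rect"][:2]],.03))
print(proj(c,[[.497,-.282,.04]]))
x,y=proj(c,[[.497,-.282,.04]])[0].astype(int)
a=im[max(y-65,0):y+65,x-85:x+85];print(max(y-65,0),x-85)
save(cv2.resize(a,None,fx=4.6,fy=4.6,interpolation=cv2.INTER_CUBIC),"w4c")
E
```

```text
10.0333 [ 0.49673185 -0.2810602   0.21162334] [[-1.     0.001 -0.001]
 [ 0.001  1.     0.001]
 [ 0.001  0.001 -1.   ]] 0.016532536630179704 [ 0.02453003  0.323818   -0.07713605]
{'rect': [209.8, 230.1, 56.7, 59.5], 'confidence': 0.92} [[ 0.55722465 -0.35551785  0.03      ]]
{'rect': [274.4, 177.9, 50.3, 56.9], 'confidence': 0.61} [[ 0.49914791 -0.2855266   0.03      ]]
[[277.86785718 178.38477398]]
113 192
```

View pics/w4c.png

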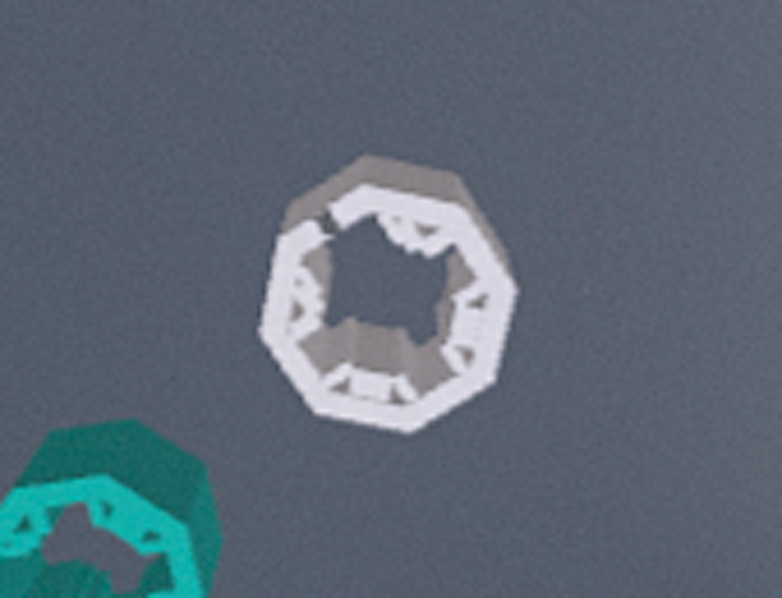

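The crop shows the light collar's octagonal rim round about (388,310), with the dark master mark at (325,220), up and left. The turquoise decoy is clear of it at lower left. Fit the octagon:

```bash
python3 - <<'E'
from h import *
s=env.observe();R=np.array(s['ee_rot']);p0=np.array(s['eef_pos']);c=cam("wrist")
ct=(c[0],c[1],c[2]@R,c[3]+c[2]@p0)
V=np.array([(365,185),(460,205),(516,290),(495,380),(408,433),(318,413),(262,332),(280,240)])/4.6+[192,113]
z=p0[2]-.04
P=ray(ct,V,z)[:,:2];m=ray(ct,[np.array([325,220])/4.6+[192,113]],z)[0,:2]
C=P.mean(0);print("centre tool mm",C*1e3,np.hypot(*(P-C).T)*1e3)
a=np.arctan2(*(P-C).T[::-1]);print("flat angle mod45",np.degrees(np.angle(np.exp(8j*(a-np.pi/8)).mean()))/8)
d=m-C;print("mark",np.degrees(np.arctan2(d[1],d[0])))
E
```

```text
centre tool mm [-2.93984916 -2.58666798] [27.96867602 27.83906937 27.9722821  28.17793014 28.30708681 27.95424324
 27.7682796  27.86190569]
flat angle mod45 12.090054009170025
mark -33.574319112441856
```

Call:
step_arm:
  deltas:
    - [0, -3, -1.2, 40, 0, 0, 0.11]
    - [0, -3, -1.2, 80, 0, 0, 0.211]
    - [0, -3, -1.2, 115, 0, 0, 0.211]
    - [0, -3, -1.2, 145, 0, 0, 0.211]
    - [0, -3, -1.2, 170, 0, 0, 0.211]
    - [0, -3, -1.2, 187, 0, 0, 0.211]
    - [0, -3, -1.2, 197, 0, 0, 0.211]
    - [0, -3, -1.2, 200, 0, 0, 0.211]
    - [0, -3, -1.2, 200, 0, 0, 0.211]
    - [255, -3, -1.2, 200, 0, 0, 0.211]
    - [255, -3, -1.2, 200, 0, 0, 0.211]
    - [255, -3, -1.2, 200, 0, 0, 0.211]
    - [255, -3, -1.2, 200, 0, 0, 0.211]
    - [255, -3, -1.2, 200, 0, 0, 0.211]
    - [255, -3, -1.2, 200, 0, 0, 0.211]
  force: 60

```text
clock: 11.38
eef_pos: [0.5008, -0.2831, 0.0135]
ee_rot: [[-0.978, 0.21, 0.002], [0.21, 0.978, -0.001], [-0.002, -0.0, -1.0]]
wrist_force: [-0.6, 1.7, 6.4]
gripper_width: 0.0512
grip_force: 61.0
```

Call:
step_arm:
  deltas:
    - [255, 0, 0, -15, 0, 0, 0]
    - [255, 0, 0, -50, 0, 0, 0]
    - [255, 0, 0, -90, 0, 0, 0]
    - [255, 0, 0, -130, 0, 0, 0]
    - [255, 1, 25, -170, 0, 0, 0.1]
    - [255, 2, 55, -200, 0, 0, 0.2]
    - [255, 3, 85, -220, 0, 0, 0.32]
    - [255, 4, 115, -230, 0, 0, 0.44]
    - [255, 5, 145, -230, 0, 0, 0.56]
    - [255, 6, 175, -230, 0, 0, 0.68]
    - [255, 8, 205, -230, 0, 0, 0.8]
    - [255, 9, 235, -230, 0, 0, 0.9]
    - [255, 10, 254, -230, 0, 0, 0.995]
    - [255, 10, 254, -230, 0, 0, 0.995]
    - [255, 10, 254, -230, 0, 0, 0.995]
    - [255, 10, 254, -230, 0, 0, 0.995]
    - [255, 10, 254, -230, 0, 0, 0.995]

```text
clock: 12.8
eef_pos: [0.5434, -0.0332, 0.2425]
ee_rot: [[-0.356, 0.934, 0.0], [0.934, 0.356, -0.0], [-0.0, 0.0, -1.0]]
wrist_force: [0.1, -0.5, -2.9]
gripper_width: 0.0511
grip_force: 64.1
```

```bash
python3 - <<'E'
from h import *
s=env.observe();print(s['clock'],s['eef_pos'],np.round(s['ee_rot'],3),np.abs(s['qd']).max(),s['wrist_force'],s['gripper_width'])
c=cam("wrist");im=get_image("wrist");save(im,"w5")
E
```

```text
12.8 [ 0.54342185 -0.03322758  0.2424585 ] [[-0.356  0.934  0.   ]
 [ 0.934  0.356 -0.   ]
 [-0.     0.    -1.   ]] 0.007122417621207597 [ 0.10551948 -0.49004016 -2.87126061] 0.05109167452402386
```

View pics/w5.png

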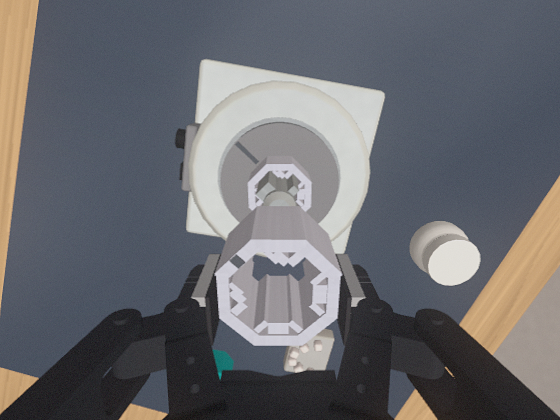

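The collar hangs squarely, its mark up-left at (238,262), parallel to the seated wheel's line at (245,150). Small correction, then down.

Call:
step_arm:
  deltas:
    - [255, 0.3, 1.3, 20, 0, 0, 0]
    - [255, 0.3, 1.3, 40, 0, 0, 0]
    - [255, 0.3, 1.3, 52, 0, 0, 0]
    - [255, 0.3, 1.3, 60, 0, 0, 0]
    - [255, 0.3, 1.3, 64, 0, 0, 0]
    - [255, 0.3, 1.3, 68, 0, 0, 0]
    - [255, 0.3, 1.3, 72, 0, 0, 0]
    - [255, 0.3, 1.3, 76, 0, 0, 0]
    - [255, 0.3, 1.3, 76, 0, 0, 0]

```text
clock: 13.6
eef_pos: [0.5447, -0.0319, 0.166]
ee_rot: [[-0.356, 0.935, -0.0], [0.935, 0.356, -0.0], [-0.0, -0.0, -1.0]]
wrist_force: [0.1, -2.3, -3.7]
gripper_width: 0.0507
grip_force: 64.0
```

Call:
step_arm:
  deltas:
    - [255, 0, 0, 3, 0, 0, 0]
    - [255, 0, 0, 6, 0, 0, 0]
    - [255, 0, 0, 9, 0, 0, 0]
    - [255, 0, 0, 12, 0, 0, 0]
    - [255, 0, 0, 12, 0, 0, 0]

```text
clock: 14.02
eef_pos: [0.5446, -0.0323, 0.1539]
ee_rot: [[-0.356, 0.935, -0.0], [0.935, 0.356, -0.001], [-0.001, -0.001, -1.0]]
wrist_force: [-0.0, -6.9, -4.8]
gripper_width: 0.0508
grip_force: 63.8
```

Call:
step_arm:
  deltas:
    - [255, -0.8, -0.2, 1, 0, 0, 0]
    - [255, -0.8, -0.2, 4, 0, 0, 0]
    - [255, -0.8, -0.2, 7, 0, 0, 0]
    - [255, -0.8, -0.2, 9, 0, 0, 0]
    - [255, -0.8, -0.2, 11, 0, 0, 0]
    - [255, -0.8, -0.2, 12, 0, 0, 0]
    - [255, -0.8, -0.2, 12, 0, 0, 0]

```text
clock: 14.6
eef_pos: [0.5446, -0.0325, 0.142]
ee_rot: [[-0.356, 0.934, -0.0], [0.934, 0.356, -0.0], [0.0, -0.0, -1.0]]
wrist_force: [0.5, -2.4, -2.6]
gripper_width: 0.0508
grip_force: 64.1
```

Call:
step_arm:
  deltas:
    - [255, 0, 0, 1, 0, 0, 0]
    - [255, 0, 0, 1, 0, 0, 0]
    - [0, 0, 0, 1, 0, 0, 0]
    - [0, 0, 0, 1, 0, 0, 0]
    - [0, 0, 0, 1, 0, 0, 0]
    - [0, 0, 0, 1, 0, 0, 0]
    - [0, 0, 0, -20, 0, 0, 0]
    - [0, 0, 0, -50, 0, 0, 0]
    - [0, 0, 0, -80, 0, 0, 0]
    - [0, 0, 0, -110, 0, 0, 0]
    - [0, 0, 0, -110, 0, 0, 0]
    - [0, 0, 0, -110, 0, 0, 0]

```text
clock: 15.6
eef_pos: [0.5457, -0.0325, 0.2539]
ee_rot: [[-0.356, 0.934, 0.003], [0.934, 0.356, -0.0], [-0.001, 0.003, -1.0]]
wrist_force: [-0.2, -0.5, -0.5]
gripper_width: 0.0852
grip_force: 0.0
```

```bash
python3 - <<'E'
from h import *
s=env.observe();print(s['clock'],s['eef_pos'],s['wrist_force'],s['gripper_width'])
c=cam("wrist");im=get_image("wrist");save(cv2.resize(im[90:290,140:420],None,fx=2.8,fy=2.8),"w6")
R=np.array(s['ee_rot'])
# expected collar top flats (+x,-x,+y,-y) if home / 4 mm proud
for z in(.168,.174,.188):
    o=np.array([.5446,-.0323,z]);print(z,((proj(c,[o+.026*R[:,0],o-.026*R[:,0],o+.026*R[:,1],o-.026*R[:,1]])-[140,90])*2.8).round(0).tolist())
E
```

```text
15.6 [ 0.54568882 -0.03252529  0.25386743] [-0.20975971 -0.54092622 -0.4923978 ] 0.08517026214973436
0.168 [[383.0, 227.0], [383.0, 413.0], [482.0, 323.0], [285.0, 323.0]]
0.174 [[383.0, 233.0], [383.0, 423.0], [484.0, 331.0], [283.0, 331.0]]
0.188 [[383.0, 248.0], [384.0, 447.0], [490.0, 351.0], [277.0, 351.0]]
```

View pics/w6.png

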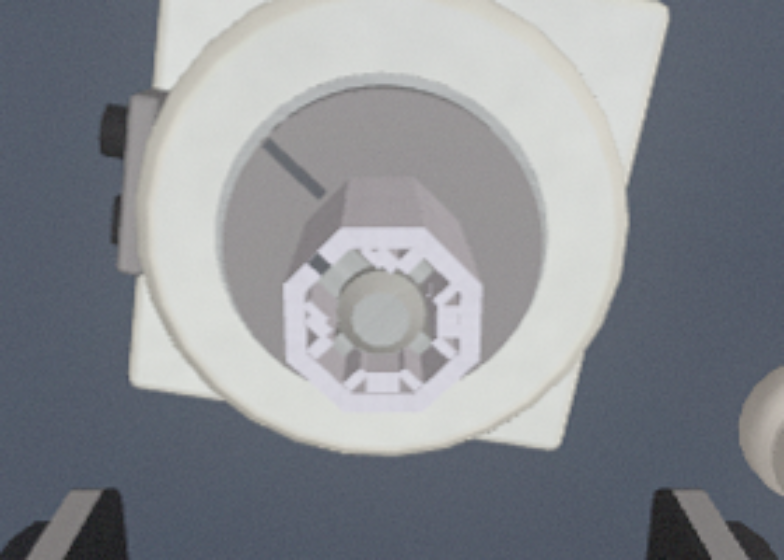

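The collar top's flats sit at rows 227 and 412 and columns 284 and 482. That matches the prediction for fully home (227/413, 285/482). Nothing touches the parts, so I hand in.

```bash
python3 -c "
from plant import env
print(env.close_job())"
```

```text
the job is handed in; nothing more can be done
None
```

The polishing wheel and then the spacer collar are on the hub, released and, by the last pictures, fully home; the bottle, tub and cast were left alone, and the job was handed in at about 16 s of the 72 s allowed (no verdict was returned).

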